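# Clamp the board, set the meter, release

## Robot

A 6-joint arm with a two-finger parallel gripper is mounted at the origin on the work surface. World frame = base frame: x ahead of the robot, y to its left, z up, the work surface at z = 0. Lengths are in m, angles in rad, forces in N, time in s.
With the tool pointing down it reaches from about 0.4 to 0.825 m from the base axis. Payload 7 kg.
Tool frame: the origin (TCP) lies midway between the tips of the shut fingers; the grasp point (between the pads) lies 19 mm behind it; z points along the fingers, y is the line along which they close (so a half turn about z gives the same grasp; the last joint's range is limited). The gripper opens to 85 mm and grips with 20 to 120 N. Pads are 22 mm wide; open, the fingers measure 114 mm over their backs; the gripper's body (76 mm by 85 mm) begins 54 mm behind the grasp point. The pads swing forward as they close: fully open they stand 13 mm farther back than shut.
Start: joints at [1.418, 0.359, 0.012, 0, -1.224, -0.288], TCP at [0.288, 0.61, 0.231] pointing down, gripper open.
Joint ranges: [-3.07, 3.07], [-1.43, 2.12], [-1.02, 1.25], [-3.03, 1.67], [-3.05, -0], [-3.03, 3.03]. Speed limits (rad/s): [2.39, 2.39, 3.01, 3.14, 3.14, 3.14].

## Interface

Orientations are given as a rotation vector (axis times angle).
In Python, from cell import r gives the robot as it stands.
- The arm moves only by the tool servo_tool, never from a script. Its argument "commands" is a list of rows, each an object with "offset": the shift along the tool's x, y, z as a fraction of full scale, a list of three; "angular": the turn, a rotation vector about the tool's x, y, z as a fraction of full scale, a list of three; "hand": the opening, from -1 (shut) to 1 (fully open). A call has exactly 8 rows; each row shifts and turns the commanded pose from where the row before left it, along the tool's axes as they then stand; what a row does not reach is not made up. Full scale, the value 1, is 150 mm for a shift and 90 degrees for a turn. A row lasts 1/10 s, in which the tool goes at most 50 mm and 8.59 degrees, less where a joint would pass 70% of its speed; a pose out of reach is approached as far as the arm can. A call with a number of a shift or a turn outside -1 to 1 is refused whole. A call with a gripper value outside its range is refused whole. The fingers move at their own pace and stop on an object; "squeeze" is the grip in N (left out, the last holds). Time passes only in rows, so rows that do not move let the fingers close, or fill a call up. It gives the time, the measured TCP pose, the force, the opening and the grip force at its end, in the units of the state.
- r.state(): the state, without advancing time (a new reading comes with each control period).
- r.camera(name): name is "side" or "top"; returns the picture (480x640x3 uint8, blue, green, red); there is no depth.
- r.camera_info(name): a dict with "vfov" (degrees; the focal length in pixels is half the picture's height over the tangent of half this angle, whatever the lens; pixels are square), "cx", "cy" (the principal point, pixels), "dist" ([k1, k2, p1, p2, k3] as OpenCV has them; the pictures are not rectified), "view" (4x4, takes a point from world to camera coordinates). Camera axes: x right, y down, z forward; pixel columns grow to the right and rows downward; lengths in m; the calibration is good to about 2 mm. A picture is of the moment at which its call begins. camera_info takes no time and is no camera call.
- r.hand_in(): hands the job in; it is judged then, once.
Trained networks look in the newest picture that a camera, given by its name, has taken for a name from the list of things; names that differ only in an ending like _2 or _b are one class to them, and where a whole thing is asked for, a point or a joint stands for the part that bears it (a point fixed in the world has none). Each returns a list of dicts, best first, with "score" (0 to 1); they miss things now and then, are a little off and sometimes report something else, mostly with a low value. They report only what shows in the picture. A call takes as long as a camera call. They do not tell look-alikes from the thing itself.
- r.search_frame(target, camera): "bbox" ([left, top, right, bottom] in pixels, round what is visible of it).
- r.silhouettes(target, camera): "pixels" (480x640 bool, what is visible of it) and "bbox" ([left, top, right, bottom] in pixels, round what is visible of it).
The state is a dict: "time": time; "qpos": joint angles; "joint_vel": joint speeds; "joint_efforts": joint torques, N m; "position": TCP position; "tool_rot": TCP orientation; "ft_force": force on the tool from outside, world axes, zero at the start; "moment": the same for the moment, N m; "gripper_width": finger opening in m; "gripper_force": force on a finger pad.
Only numpy, scipy, OpenCV 4.12 (cv2) and the standard library are available. Lean on these libraries where they do the work, as an engineer would, in place of code of your own. Each camera call takes 0.05 s, during which the arm holds its last target. There are 200 camera calls.

## Task

Take a reading on the circuit board in the nest: swing the red-balled toggle clamp over centre so that its rubber foot presses on the board, then, with the board clamped, turn the multimeter's dial until its white pointer clicks in at the green mark. After that swing the clamp back fully open. Leave the dial at green, the board lying in its nest, and everything else where it stands.

Things in the scene. Friction and masses are not known exactly. Their poses are not given: they have to be found in the camera images.
- dial (a joint): Angle of the multimeter's dial (rad), growing clockwise as seen facing it. Six click positions: 0, 0.436, 0.873, 1.309 (the green mark), 1.745, 2.182, end stops just outside; it starts at 0, 0.436 or 0.873. A click takes about 0.15 N m; let go, the dial settles in the nearest click.
- dial_grip (a point): Point on the dial's axis at which to grip its black bar handle, 31 mm off the face. z: the axis, out of the face; x: along the bar, towards the end with the white pointer line; turns with the dial. The bar is 44 mm long (x), 14 mm wide (y), and its top is 9 mm beyond this point; it stands on a grey disc of radius 24 mm whose top is 10 mm off the face.
- dial_face (a point): The meter's face around the dial: origin on the dial's axis on the face, z out of the face, x straight up the slope, y left. Click dots lie 37.5 mm from the axis, white, one larger and green (25 degrees clockwise of up-slope; dial angle 0 is 50 degrees anticlockwise). The face is flat, 104 mm wide, and reaches 120 mm up and 80 mm down the slope from here.
- meter: Red and black hand-held multimeter, fixed on a steel stand on a blue drawer unit (200 x 140 x 60 mm high); origin on the table below the dial's centre; x away from its lower edge, z up. Its face slopes 25 degrees from horizontal, low edge at -x; the face is 133 mm above the table at the dial, 184 mm at its top edge.
- clamp (a joint): Angle of the toggle clamp (rad): 0 = fully open (ball handle level towards the nest's -x, steel arm upright), about 1.6 = closed on the board (handle upright, arm level). An over-centre spring drives it to the nearer end from 0.8; at either end it takes about 3 to 5 N at the ball to start it.
- clamp_ball (a point): Centre of the clamp's red ball handle, diameter 26 mm, on a 10 mm stem 100 mm from the hinge. It moves on an arc about the hinge, from the nest's -x side up to above the hinge as the clamp closes.
- clamp_hinge (a point): Centre of the clamp's hinge, 65 mm above the table, fixed to the nest; its y axis is the hinge axis (clamp angle turns positively about it), x points to the board. Two steel cheeks 32 mm across in all, 54 mm long, stand about it up to 76 mm above the table.
- clamp_pad: Black rubber foot of the clamp, diameter 16 mm, 16 mm tall, on the arm 82 mm from the hinge; origin at the centre of its underside, which lies on the board when closed.
- nest: Fixed aluminium check nest, plate 225 x 130 x 12 mm with a fenced pocket for the board; origin on the table below the hinge, the plate reaches from x = -50 to +175 mm; x towards the board, z up.
- nest_seat (a point): Centre of the pocket's floor, 12 mm above the table, 100 mm from the hinge along the nest's x.
- board: Loose blue circuit board 110 x 80 x 6 mm with chips, lying in the pocket with 1.5 mm play; origin at the centre of its underside.
- tin: Bystander: open metal tin, diameter 60, height 38 mm; origin at its underside.
- heatsink: Bystander: finned aluminium heat sink 40 x 40 x 22 mm; origin at its underside.
- tweezers: Bystander: steel tweezers lying flat, about 130 mm long.
- spool: Bystander: solder spool, diameter 56, height 42 mm.
- flux: Bystander: glass jar with yellow cap, diameter 52, height 85 mm.
- driver: Bystander: orange screwdriver lying flat, 170 mm long.
- parts_tray: Bystander: blue parts tray 90 x 120 x 30 mm.
Not all that is in view belongs to the job. What is shaped like the board but brown, orange or turquoise is not meant.

How it is judged:
On the way, in this order (a step that is already met when the one before it is completed fails the run):
1. the clamp is closed and its foot presses on the board (value of joint clamp above 1.5 rad and contact force between clamp_pad and board above 1 N), for 0.2 s.
2. with the board still clamped, the dial is clicked in at the green mark (all of step 1 and value of joint dial between 1.209 and 1.409 rad), for 0.4 s.
At the end, for the whole second after the job is handed in: the clamp is fully open (within 0.12 rad), the dial is within 0.1 rad of the green mark (1.309), and the board lies flat at rest in its nest, within 6 mm of the pocket's centre (value of joint clamp below 0.12 rad and value of joint dial between 1.209 and 1.409 rad and distance between board and nest_seat below 0.006 m and angle between board's own z axis and vertical below 0.06 rad and linear speed of board below 0.02 m/s); the robot touches nothing.
It fails at once if a bystander is moved by more than 25 mm (distance of any of tin, heatsink, tweezers, spool, flux, driver, parts_tray from where it was at the start of the episode above 0.025 m).
It also fails if it takes over 69 s, if anything falls off the work surface, if the arm or the gripper's body presses on something with over 40 N, if the wrist force passes 120 N, or if a joint passes its speed limit or range.

## Working session

There is one attempt and no reset: what is moved stays moved. The work goes in short steps, Python scripts to look and compute and a tool call to move; the robot and the scene stay as the last step left them, time stands still between calls to the robot, and variables do not carry over. Pictures are saved under pics/ and viewed, at most 10 in all, crops included, and the job is handed in when it is done.

Besides the shell and the picture viewer there is one more tool, called after "Call:" in YAML: its name, and indented under it one key for each argument. servo_tool: Moves the arm, as the interface text tells. Its arguments: {"type":"object","properties":{"commands":{"type":"array"},"squeeze":{"type":"number"}},"required":["commands"]}

```bash
mkdir -p pics; python3 - <<'E'
from cell import r
import cv2,numpy as np
print(r.state())
for c in("side","top"):
    im=r.camera(c); cv2.imwrite(f"pics/{c}0.png",im)
    i=r.camera_info(c); print(c,i)
    for t in["meter","dial","clamp_ball","nest","board","clamp_pad","clamp"]:
        for d in r.search_frame(t,c)[:3]: print(c,t,round(d["score"],2),np.round(d["bbox"]))
E
```

```text
{'time': 0.0, 'qpos': array([ 1.41806264e+00,  3.59401981e-01,  1.10427637e-02, -3.43426248e-04,
       -1.22408207e+00, -2.88128766e-01]), 'joint_vel': array([ 2.48686654e-03, -4.58237913e-04, -1.10223882e-04,  4.27691316e-05,
       -1.33618534e-03,  1.10906628e-03]), 'joint_efforts': array([-1.74002133e-03, -5.83314085e+01,  2.93408722e+01,  6.93671241e+00,
       -6.13878845e-03, -2.80091939e-05]), 'position': array([0.28783862, 0.6100177 , 0.23034812]), 'tool_rot': array([ 3.06391336e+00, -6.86726160e-01, -3.31073998e-04]), 'ft_force': array([-0.32753712,  0.39426566, -0.43460514]), 'moment': array([-0.02823919,  0.02080227, -0.0101224 ]), 'gripper_force': 0.0, 'gripper_width': 0.08517786011538246}
side {'vfov': 50.11680648267944, 'cx': 309.9829021708915, 'cy': 232.75766999694036, 'dist': array([-0.15185177,  0.        ,  0.        ,  0.        ,  0.        ]), 'view': array([[ 0.94173316, -0.33562982,  0.02216474, -0.5048194 ],
       [-0.18748068, -0.57847237, -0.79386441,  0.21472715],
       [ 0.27926626,  0.74345299, -0.60769072,  1.50888706],
       [ 0.        ,  0.      
[... 544 characters left out ...]
     ,  0.        ,  0.        ]), 'view': array([[ 0.04426402, -0.99901895, -0.00135289, -0.02315536],
       [-0.97746232, -0.04302901, -0.20667832,  0.56908606],
       [ 0.20641734,  0.01047081, -0.97840801,  1.25610744],
       [ 0.        ,  0.        ,  0.        ,  1.        ]])}
top meter 0.8 [378. 155. 452. 257.]
top meter 0.44 [318. 250. 340. 272.]
top dial 0.59 [413. 199. 432. 220.]
top clamp_ball 0.77 [212. 193. 236. 263.]
top nest 0.64 [224. 171. 257. 209.]
top nest 0.61 [206. 163. 273. 263.]
top board 0.87 [258. 268. 300. 313.]
top board 0.75 [194. 263. 228. 312.]
top board 0.64 [224. 168. 256. 210.]
top clamp_pad 0.53 [222. 194. 230. 204.]
top clamp 0.67 [217. 194. 232. 264.]
```

View pics/top0.png

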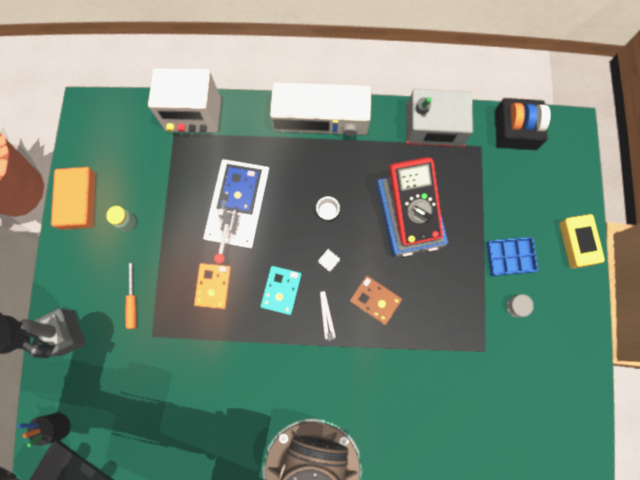

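View pics/side0.png

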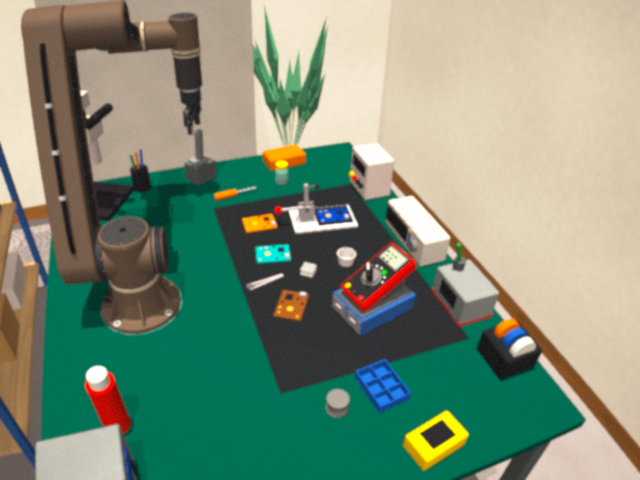

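The top view shows the nest (206-270, 160-246) with the ball at about (220,258), and the meter (380-450, 157-255) with its dial at (420,210). The side view shows the ball at (278,210) and the dial at (372,273). I'll enlarge both.

```bash
cat > h.py <<'E'
from cell import r
import cv2,numpy as np
def K(i):
    f=240/np.tan(np.radians(i["vfov"]/2)); return np.array([[f,0,i["cx"]],[0,f,i["cy"]],[0,0,1.]])
def ray(c,u,v):
    i=r.camera_info(c); p=cv2.undistortPoints(np.array([[[u,v]]],float),K(i),i["dist"])[0,0]
    R=i["view"][:3,:3];t=i["view"][:3,3]; return -R.T@t, R.T@np.array([p[0],p[1],1])
def at_z(c,u,v,z):
    o,d=ray(c,u,v); return o+d*(z-o[2])/d[2]
def tri(pt,ps):
    A=[];b=[]
    for c,p in(("top",pt),("side",ps)):
        o,d=ray(c,*p); d/=np.linalg.norm(d); M=np.eye(3)-np.outer(d,d); A.append(M); b.append(M@o)
    x=np.linalg.solve(sum(A),sum(b)); return x,[float(np.linalg.norm(A[k]@x-b[k])) for k in(0,1)]
def proj(c,P):
    i=r.camera_info(c); V=i["view"]
    return cv2.projectPoints(np.atleast_2d(P).astype(float),cv2.Rodrigues(V[:3,:3])[0],V[:3,3],K(i),i["dist"])[0][:,0]
E
python3 - <<'E'
import cv2,numpy as np
a=cv2.imread("pics/top0.png");s=cv2.imread("pics/side0.png")
def cr(im,x,y,w,h,k): return cv2.resize(im[y:y+h,x:x+w],None,fx=k,fy=k,interpolation=cv2.INTER_CUBIC)
A=np.hstack([cr(a,195,155,80,115,5),cr(a,375,150,80,115,5)])
S=np.hstack([cr(s,265,175,100,65,4),cr(s,330,240,100,65,4)])
cv2.imwrite("pics/topc.png",A);cv2.imwrite("pics/sidec.png",S)
E
```

```text
(no output)
```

View pics/topc.png

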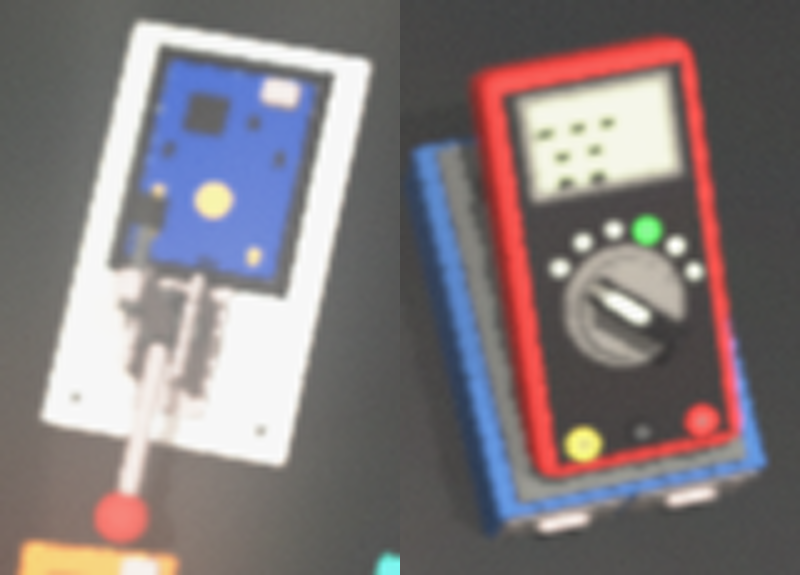

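View pics/sidec.png

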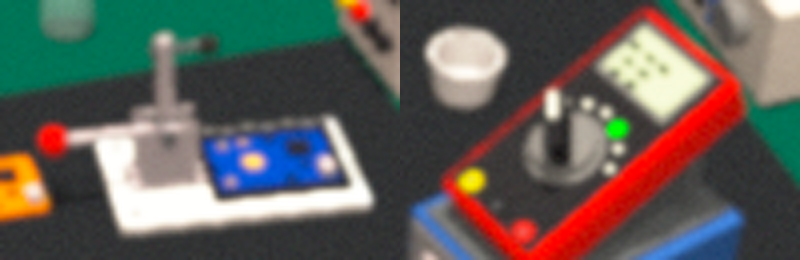

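The nest is upright in view, with the ball at top crop (121,517) and side crop (52,140). The dial pointer points at the first (left) dot, so the dial angle is about 0. The dots run from (560,268) to (694,271) in the top crop, with green at (647,230). I'll fit poses to these.

```bash
cat > fit.py <<'E'
from h import *
from scipy.optimize import least_squares
T=lambda p:np.array(p)/5+[195,155]; TM=lambda p:(np.array(p)-[400,0])/5+[375,150]
S=lambda p:np.array(p)/4+[265,175]; SM=lambda p:(np.array(p)-[400,0])/4+[330,240]
def Rz(a): return np.array([[np.cos(a),-np.sin(a),0],[np.sin(a),np.cos(a),0],[0,0,1]])
sl=np.radians(25)
Rf=np.array([[np.cos(sl),0,-np.sin(sl)],[0,1,0],[np.sin(sl),0,np.cos(sl)]])
def dot(k):
    a=np.radians(50-25*k); return Rf@[.0375*np.cos(a),.0375*np.sin(a),0]+[0,0,.133]
nest=[("top",T(p),q) for p,q in zip([(137,20),(370,62),(285,465),(42,420)],[(.175,.065,.012),(.175,-.065,.012),(-.05,-.065,.012),(-.05,.065,.012)])]
nest+=[("top",T((121,517)),(-.1,0,.065)),("side",S((52,140)),(-.1,0,.065)),("side",S((373,205)),(.175,-.065,.012)),("side",S((127,232)),(-.05,-.065,.012))]
met=[("top",TM(p),dot(k)) for k,p in enumerate([(560,268),(583,242),(613,229),(647,230),(676,246),(694,271)])]
met+=[("side",SM(p),dot(k)) for k,p in zip((1,2,3,4,5),[(587,103),(606,112),(617,129),(618,149),(610,168)])]
def fit(obs,x0):
    f=lambda x:np.concatenate([proj(c,Rz(x[2])@np.array(q)+[x[0],x[1],0])[0]-p for c,p,q in obs])
    s=least_squares(f,x0,loss="soft_l1"); print(np.round(s.x,4)); print(np.round(f(s.x).reshape(-1,2),1).tolist()); return s.x
n=fit(nest,[.55,.25,0]); m=fit(met,[.55,-.25,0])
print("ball tri",tri(T((121,517)),S((52,140))), "model",Rz(n[2])@[-.1,0,.065]+[n[0],n[1],0])
np.save("n.npy",n);np.save("m.npy",m)
G=Rz(m[2])@(Rf@[0,0,.031]+[0,0,.133])+[m[0],m[1],0]; print("grip",G,"axis",Rz(m[2])@Rf[:,2])
for e in(.022,-.022):
  a=np.radians(50); P=Rz(m[2])@(Rf@[e*np.cos(a),e*np.sin(a),.04]+[0,0,.133])+[m[0],m[1],0]
  print("bar end top crop",(proj("top",P)[0]-[375,150])*5+[400,0],"side",(proj("side",P)[0]-[330,240])*4+[400,0])
E
python3 fit.py
```

```text
[ 0.6057  0.2408 -0.1379]
[[0.2, 0.3], [0.2, -0.1], [-0.2, -0.4], [0.4, -0.2], [0.4, -0.2], [0.2, 0.2], [-0.8, -1.1], [-1.3, -1.2]]
[ 0.6327 -0.2332  0.25  ]
[[-0.2, -0.1], [-0.3, 0.1], [-0.1, -0.0], [-0.4, -0.1], [-0.5, -0.3], [-0.3, -0.1], [0.1, 0.9], [-0.1, 1.0], [-0.1, 0.7], [0.0, 0.6], [-0.1, 0.8]]
ball tri (array([0.50618778, 0.25541737, 0.06543286]), [0.00012722487494765358, 0.00012722487494748136]) model [0.50662344 0.25450042 0.065     ]
grip [ 0.6199736  -0.23648643  0.16109554] axis [-0.40947699 -0.10456953  0.90630779]
bar end top crop [607.41282637 296.27876025] side [552.06919503  93.49652934]
bar end top crop [685.05372258 340.48450862] side [552.33692861 147.55333454]
```

```bash
cat > go.py <<'E'
from fit import Rz,Rf
from h import *
from scipy.spatial.transform import Rotation as Ro
n=np.load("n.npy");m=np.load("m.npy")
def nestpose(x,z,y=0):      # grasp point at nest x,z, tool down, tool x = nest x
    R=Rz(n[2])@np.diag([1,-1,-1.]); g=Rz(n[2])@[x,y,z]+[n[0],n[1],0]; return g+.019*R[:,2],R
def ballpose(th): return nestpose(-.1*np.cos(th),.065+.1*np.sin(th))
def dialpose(a,h):   # dial angle a, TCP h off the face; tool x = -bar x
    b=np.radians(50)-a; F=Rz(m[2])@Rf; x=F@[-np.cos(b),-np.sin(b),0]; z=-F[:,2]
    return Rz(m[2])@(Rf@[0,0,h]+[0,0,.133])+[m[0],m[1],0], np.c_[x,np.cross(z,x),z]
def todo(pose,name=""):
    s=r.state(); R0=Ro.from_rotvec(s["tool_rot"]).as_matrix(); p,R=pose
    print(name,"ang/90deg",np.round(Ro.from_matrix(R0.T@R).as_rotvec()/(np.pi/2),4),"| off(final frame)/150mm",np.round(R.T@(p-s["position"])/.15,4),"| off now frame",np.round(R0.T@(p-s["position"])/.15,4))
def st():
    s=r.state(); print({k:np.round(s[k],3).tolist() for k in("time","qpos","position","ft_force","gripper_width","gripper_force")})
E
sed -i 's/^n=fit(nest/if __name__=="__main__":\n  n=fit(nest/; s/^print("ball/  print("ball/; s/^np.save/  np.save/; /^G=/,$d' fit.py
python3 - <<'E'
from go import *
todo(nestpose(-.1,.19),"above ball")
todo(ballpose(0),"ball")
for t in np.arange(0,1.61,.2): print(t,np.round(np.array([.1-.1*np.cos(t),-.1*np.sin(t)])/.15,3))
E
```

```text
above ball ang/90deg [-0.      0.     -0.1929] | off(final frame)/150mm [1.7697 2.1501 0.4022] | off now frame [2.3306 1.5242 0.4021]
ball ang/90deg [-0.      0.     -0.1929] | off(final frame)/150mm [1.7697 2.1501 1.2355] | off now frame [2.3306 1.5242 1.2355]
0.0 [ 0. -0.]
0.2 [ 0.013 -0.132]
0.4 [ 0.053 -0.26 ]
0.6000000000000001 [ 0.116 -0.376]
0.8 [ 0.202 -0.478]
1.0 [ 0.306 -0.561]
1.2000000000000002 [ 0.425 -0.621]
1.4000000000000001 [ 0.553 -0.657]
1.6 [ 0.686 -0.666]
```

Call:
servo_tool:
  commands:
    - {"offset": [0,0,0],"angular": [0,0,-0.095],"hand": 1}
    - {"offset": [0,0,0],"angular": [0,0,-0.095],"hand": 1}
    - {"offset": [0.2,0.24,0.045],"angular": [0,0,0],"hand": 1}
    - {"offset": [0.2,0.24,0.045],"angular": [0,0,0],"hand": 1}
    - {"offset": [0.2,0.24,0.045],"angular": [0,0,0],"hand": 1}
    - {"offset": [0.2,0.24,0.045],"angular": [0,0,0],"hand": 1}
    - {"offset": [0.2,0.24,0.045],"angular": [0,0,0],"hand": 1}
    - {"offset": [0.2,0.24,0.045],"angular": [0,0,0],"hand": 1}
  squeeze: 40

```text
time: 1.6
position: [0.4362, 0.3695, 0.1909]
tool_rot: [-3.133, 0.223, -0.001]
ft_force: [1.4, 0.7, 0.0]
gripper_width: 0.0855
gripper_force: 0.0
```

```bash
python3 -c "
from go import *
st();todo(ballpose(0))"
```

```text
{'time': 1.6, 'qpos': [1.045, 0.22, -0.279, 0.0, -1.071, 0.384], 'position': [0.436, 0.37, 0.191], 'ft_force': [1.367, 0.737, 0.001], 'gripper_width': 0.086, 'gripper_force': 0.0}
 ang/90deg [-0.0004 -0.0002 -0.0026] | off(final frame)/150mm [0.5702 0.6949 0.966 ] | off now frame [0.5727 0.6931 0.9658]
```

Call:
servo_tool:
  commands:
    - {"offset": [0.19,0.231,0.03],"angular": [0,0,-0.003],"hand": 1}
    - {"offset": [0.19,0.231,0.03],"angular": [0,0,0],"hand": 1}
    - {"offset": [0.19,0.231,0.03],"angular": [0,0,0],"hand": 1}
    - {"offset": [0,0,0],"angular": [0,0,0],"hand": 1}
    - {"offset": [0,0,0.29],"angular": [0,0,0],"hand": 1}
    - {"offset": [0,0,0.29],"angular": [0,0,0],"hand": 1}
    - {"offset": [0,0,0.2],"angular": [0,0,0],"hand": 1}
    - {"offset": [0,0,0.09],"angular": [0,0,0],"hand": 1}

```text
time: 2.4
position: [0.5044, 0.2553, 0.0439]
tool_rot: [3.131, -0.217, -0.005]
ft_force: [0.4, -0.3, 0.6]
gripper_width: 0.0855
gripper_force: 0.0
```

```bash
python3 -c "
from go import *
st();todo(ballpose(0))"
```

```text
{'time': 2.4, 'qpos': [0.814, 0.374, -0.454, -0.001, -0.747, 0.619], 'position': [0.504, 0.255, 0.044], 'ft_force': [0.383, -0.261, 0.626], 'gripper_width': 0.085, 'gripper_force': 0.0}
 ang/90deg [ 0.0019  0.0017 -0.0002] | off(final frame)/150mm [ 0.0156  0.0031 -0.0143] | off now frame [ 0.0156  0.0031 -0.0143]
```

Call:
servo_tool:
  commands:
    - {"offset": [0.015,0.003,-0.01],"angular": [0,0,0],"hand": 1}
    - {"offset": [0,0,0],"angular": [0,0,0],"hand": -1}
    - {"offset": [0,0,0],"angular": [0,0,0],"hand": -1}
    - {"offset": [0,0,0],"angular": [0,0,0],"hand": -1}
    - {"offset": [0,0,0],"angular": [0,0,0],"hand": -1}
    - {"offset": [0,0,0],"angular": [0,0,0],"hand": -1}
    - {"offset": [0,0,0],"angular": [0,0,0],"hand": -1}
    - {"offset": [0,0,0],"angular": [0,0,0],"hand": -1}
  squeeze: 40

```text
time: 3.2
position: [0.5084, 0.2564, 0.0494]
tool_rot: [-3.132, 0.215, -0.002]
ft_force: [-2.2, 2.7, 5.8]
gripper_width: 0.0238
gripper_force: 38.9
```

```bash
python3 -c "
from go import *
st();todo(ballpose(0))
p=[np.array([.1-.1*np.cos(t),-.1*np.sin(t)])/.15 for t in np.linspace(0,1.6,17)]
print(np.round(np.diff(p,axis=0),3).tolist())"
```

```text
{'time': 3.2, 'qpos': [0.811, 0.369, -0.445, -0.0, -0.754, 0.623], 'position': [0.508, 0.256, 0.049], 'ft_force': [-2.239, 2.747, 5.804], 'gripper_width': 0.024, 'gripper_force': 38.874}
 ang/90deg [-0.0012 -0.0008  0.0004] | off(final frame)/150mm [-0.0099  0.0143  0.0226] | off now frame [-0.0099  0.0143  0.0226]
[[0.003, -0.067], [0.01, -0.066], [0.016, -0.065], [0.023, -0.063], [0.029, -0.06], [0.035, -0.057], [0.04, -0.053], [0.045, -0.049], [0.05, -0.044], [0.054, -0.039], [0.058, -0.033], [0.061, -0.027], [0.063, -0.021], [0.065, -0.015], [0.066, -0.008], [0.067, -0.001]]
```

Call:
servo_tool:
  commands:
    - {"offset": [0.003,0,-0.067],"angular": [0,0,0],"hand": -1}
    - {"offset": [0.01,0,-0.066],"angular": [0,0,0],"hand": -1}
    - {"offset": [0.016,0,-0.065],"angular": [0,0,0],"hand": -1}
    - {"offset": [0.023,0,-0.063],"angular": [0,0,0],"hand": -1}
    - {"offset": [0.029,0,-0.06],"angular": [0,0,0],"hand": -1}
    - {"offset": [0.035,0,-0.057],"angular": [0,0,0],"hand": -1}
    - {"offset": [0.04,0,-0.053],"angular": [0,0,0],"hand": -1}
    - {"offset": [0.045,0,-0.049],"angular": [0,0,0],"hand": -1}

```text
time: 4.0
position: [0.5384, 0.2522, 0.1212]
tool_rot: [-3.133, 0.216, -0.001]
ft_force: [3.1, 4.9, -5.4]
gripper_width: 0.0235
gripper_force: 39.5
```

```bash
python3 -c "
from go import *
st();todo(ballpose(.8))"
```

```text
{'time': 4.0, 'qpos': [0.766, 0.32, -0.316, -0.001, -0.933, 0.667], 'position': [0.538, 0.252, 0.121], 'ft_force': [3.128, 4.88, -5.352], 'gripper_width': 0.023, 'gripper_force': 39.455}
 ang/90deg [-0.0011 -0.0004  0.0002] | off(final frame)/150mm [-0.0095  0.0136  0.0231] | off now frame [-0.0095  0.0136  0.023 ]
```

Call:
servo_tool:
  commands:
    - {"offset": [0.05,0,-0.044],"angular": [0,0,0],"hand": -1}
    - {"offset": [0.054,0,-0.039],"angular": [0,0,0],"hand": -1}
    - {"offset": [0.058,0,-0.033],"angular": [0,0,0],"hand": -1}
    - {"offset": [0.061,0,-0.027],"angular": [0,0,0],"hand": -1}
    - {"offset": [0.063,0,-0.021],"angular": [0,0,0],"hand": -1}
    - {"offset": [0.065,0,-0.015],"angular": [0,0,0],"hand": -1}
    - {"offset": [0.066,0,-0.008],"angular": [0,0,0],"hand": -1}
    - {"offset": [0.067,0,-0.001],"angular": [0,0,0],"hand": -1}

```text
time: 4.8
position: [0.611, 0.2411, 0.1496]
tool_rot: [-3.134, 0.216, -0.002]
ft_force: [2.4, -0.2, 1.5]
gripper_width: 0.0001
gripper_force: 1.4
```

```bash
python3 -c "
from go import *
st();todo(ballpose(1.6))
cv2.imwrite('pics/side1.png',cv2.resize(r.camera('side')[80:260,200:440],None,fx=3,fy=3))"
```

```text
{'time': 4.8, 'qpos': [0.673, 0.387, -0.14, 0.001, -1.043, 0.76], 'position': [0.611, 0.241, 0.15], 'ft_force': [2.37, -0.241, 1.503], 'gripper_width': 0.0, 'gripper_force': 1.39}
 ang/90deg [-0.0002 -0.0008  0.0002] | off(final frame)/150mm [-0.0152  0.0069  0.0244] | off now frame [-0.0153  0.0069  0.0244]
```

View pics/side1.png

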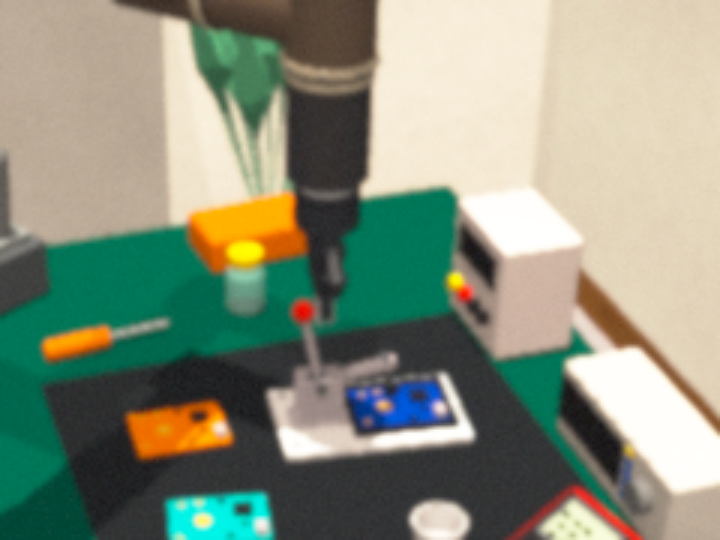

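The ball at (302,312) slipped out of the fingers and rests behind them. The clamp is past centre but not closed. I'll lift clear and let the spring drive it.

Call:
servo_tool:
  commands:
    - {"offset": [0,0,-0.15],"angular": [0,0,0],"hand": -1}
    - {"offset": [0,0,-0.25],"angular": [0,0,0],"hand": -1}
    - {"offset": [0,0,-0.1],"angular": [0,0,0],"hand": -1}
    - {"offset": [-0.2,0,0],"angular": [0,0,0],"hand": -1}
    - {"offset": [-0.3,0,0],"angular": [0,0,0],"hand": -1}
    - {"offset": [-0.1,0,0],"angular": [0,0,0],"hand": -1}
    - {"offset": [0,0,0],"angular": [0,0,0],"hand": -1}
    - {"offset": [0,0,0],"angular": [0,0,0],"hand": -1}

```text
time: 5.65
position: [0.5207, 0.2537, 0.2238]
tool_rot: [3.134, -0.215, 0.0]
ft_force: [0.3, -0.2, -0.6]
gripper_width: -0.0001
gripper_force: 0.0
```

```bash
python3 -c "
from go import *
st();todo(nestpose(-.05,.16),'push start')
for c in('side','top'):
  im=r.camera(c);cv2.imwrite(f'pics/{c}2.png',im)
  H=cv2.cvtColor(im,cv2.COLOR_BGR2HSV); M=((H[...,0]<6)|(H[...,0]>174))&(H[...,1]>150)&(H[...,2]>90)
  for t in(1.2,1.3,1.4,1.5,1.6):
    p,R=ballpose(t);print(c,t,np.round(proj(c,p-.019*R[:,2])[0],1))
  k,l,s,ce=cv2.connectedComponentsWithStats(M.astype(np.uint8)); print([(np.round(ce[j],1).tolist(),int(s[j,4])) for j in range(1,k) if s[j,4]>15 and ce[j][0]<340])
"
```

```text
{'time': 5.65, 'qpos': [0.791, 0.207, -0.216, 0.0, -1.148, 0.643], 'position': [0.521, 0.254, 0.224], 'ft_force': [0.306, -0.164, -0.569], 'gripper_width': -0.0, 'gripper_force': 0.0}
push start ang/90deg [ 0.0001 -0.      0.0006] | off(final frame)/150mm [0.2399 0.0079 0.5521] | off now frame [0.2398 0.0081 0.5521]
side 1.2 [296.2 186.1]
side 1.3 [298.9 185. ]
side 1.4 [301.7 184.2]
side 1.5 [304.6 183.7]
side 1.6 [307.4 183.4]
[([306.7, 182.0], 40), ([109.5, 404.8], 1241)]
top 1.2 [218.  225.3]
top 1.3 [218.6 221.1]
top 1.4 [219.3 216.9]
top 1.5 [220.2 212.8]
top 1.6 [221.1 208.7]
[([180.9, 127.2], 38)]
```

The ball at side (307,182) matches the model for about 1.58 rad, so the clamp is closed. Next is the dial.

```bash
python3 -c "
from go import *
p,R=dialpose(0,.1);print(p)
todo((p,R),'dial hover')"
```

```text
[ 0.59171968 -0.24370173  0.22363078]
dial hover ang/90deg [0.3136 0.0773 1.1759] | off(final frame)/150mm [ 2.7622 -1.8871 -0.1562] | off now frame [ 9.2160e-01  3.2196e+00 -8.0000e-04]
```

Call:
servo_tool:
  commands:
    - {"offset": [0.09,0.31,0],"angular": [0,0,0],"hand": 1}
    - {"offset": [0.09,0.31,0],"angular": [0,0,0],"hand": 1}
    - {"offset": [0.09,0.31,0],"angular": [0,0,0],"hand": 1}
    - {"offset": [0.09,0.31,0],"angular": [0,0,0],"hand": 1}
    - {"offset": [0.09,0.31,0],"angular": [0,0,0],"hand": 1}
    - {"offset": [0.09,0.31,0],"angular": [0,0,0],"hand": 1}
    - {"offset": [0.09,0.31,0],"angular": [0,0,0],"hand": 1}
    - {"offset": [0.09,0.31,0],"angular": [0,0,0],"hand": 1}

```text
time: 6.55
position: [0.577, -0.1323, 0.2231]
tool_rot: [3.134, -0.217, -0.001]
ft_force: [1.8, 1.2, -0.5]
gripper_width: 0.0854
gripper_force: 0.0
```

Call:
servo_tool:
  commands:
    - {"offset": [0.09,0.31,0],"angular": [0,0,0],"hand": 1}
    - {"offset": [0.09,0.31,0],"angular": [0,0,0],"hand": 1}
    - {"offset": [0,0,0],"angular": [0.024,0.006,0.09],"hand": 1}
    - {"offset": [0,0,0],"angular": [0.024,0.006,0.09],"hand": 1}
    - {"offset": [0,0,0],"angular": [0.024,0.006,0.09],"hand": 1}
    - {"offset": [0,0,0],"angular": [0.024,0.006,0.09],"hand": 1}
    - {"offset": [0,0,0],"angular": [0.024,0.006,0.09],"hand": 1}
    - {"offset": [0,0,0],"angular": [0.024,0.006,0.09],"hand": 1}

```text
time: 7.35
position: [0.5908, -0.2266, 0.2226]
tool_rot: [-2.568, 1.398, -0.101]
ft_force: [-0.1, -0.5, -0.0]
gripper_width: 0.0852
gripper_force: 0.0
```

Call:
servo_tool:
  commands:
    - {"offset": [0,0,0],"angular": [0.024,0.006,0.09],"hand": 1}
    - {"offset": [0,0,0],"angular": [0.024,0.006,0.09],"hand": 1}
    - {"offset": [0,0,0],"angular": [0.024,0.006,0.09],"hand": 1}
    - {"offset": [0,0,0],"angular": [0.024,0.006,0.09],"hand": 1}
    - {"offset": [0,0,0],"angular": [0.024,0.006,0.09],"hand": 1}
    - {"offset": [0,0,0],"angular": [0.024,0.006,0.09],"hand": 1}
    - {"offset": [0,0,0],"angular": [0.024,0.006,0.09],"hand": 1}
    - {"offset": [0,0,0],"angular": [0,0,0],"hand": 1}

```text
time: 8.15
position: [0.5898, -0.2257, 0.2228]
tool_rot: [-1.457, 2.299, -0.185]
ft_force: [0.6, 0.2, -0.3]
gripper_width: 0.0852
gripper_force: 0.0
```

```bash
python3 -c "
from go import *
st();todo(dialpose(0,.1),'dial hover');todo(dialpose(0,.0125),'dial grip')
cv2.imwrite('pics/3.png',np.hstack([cv2.resize(r.camera('top')[130:270,360:470],None,fx=3.6,fy=3.6),cv2.resize(r.camera('side')[190:330,320:430],None,fx=3.6,fy=3.6)]))"
```

```text
{'time': 8.15, 'qpos': [-0.173, 0.123, -0.301, -0.254, -0.763, -0.118], 'position': [0.59, -0.226, 0.223], 'ft_force': [0.586, 0.168, -0.328], 'gripper_width': 0.085, 'gripper_force': 0.0}
dial hover ang/90deg [ 0.0012 -0.0002  0.0041] | off(final frame)/150mm [ 0.0999 -0.0667 -0.0121] | off now frame [ 0.1003 -0.066  -0.0122]
dial grip ang/90deg [ 0.0012 -0.0002  0.0041] | off(final frame)/150mm [ 0.0999 -0.0667  0.5712] | off now frame [ 0.1001 -0.0671  0.5712]
```

View pics/3.png

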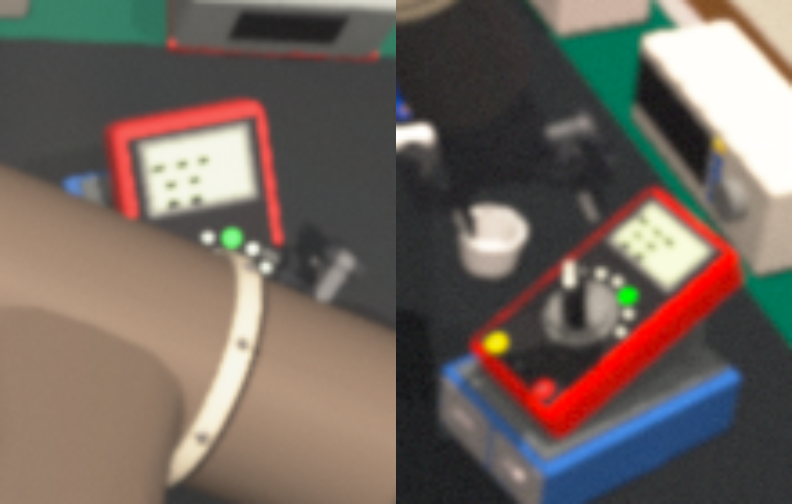

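The side view shows the dial pointer still at the first dot, (570,272) in the crop, with the open fingers above on either side. I'll align and descend.

Call:
servo_tool:
  commands:
    - {"offset": [0.1,-0.066,0],"angular": [0.001,0,0.004],"hand": 1}
    - {"offset": [0,0,0],"angular": [0,0,0],"hand": 1}
    - {"offset": [0,0,0.15],"angular": [0,0,0],"hand": 1}
    - {"offset": [0,0,0.15],"angular": [0,0,0],"hand": 1}
    - {"offset": [0,0,0.1],"angular": [0,0,0],"hand": 1}
    - {"offset": [0,0,0.1],"angular": [0,0,0],"hand": 1}
    - {"offset": [0,0,0.03],"angular": [0,0,0],"hand": 1}
    - {"offset": [0,0,0],"angular": [0,0,0],"hand": 1}

```text
time: 9.05
position: [0.6259, -0.2346, 0.1498]
tool_rot: [-1.453, 2.301, -0.185]
ft_force: [0.2, -0.1, 0.1]
gripper_width: 0.0856
gripper_force: 0.0
```

```bash
python3 -c "
from go import *
st();todo(dialpose(0,.0125),'dial grip')"
```

```text
{'time': 9.05, 'qpos': [-0.183, 0.254, -0.3, -0.303, -0.639, -0.052], 'position': [0.626, -0.235, 0.15], 'ft_force': [0.15, -0.067, 0.087], 'gripper_width': 0.086, 'gripper_force': 0.0}
dial grip ang/90deg [ 0.0007 -0.      0.0024] | off(final frame)/150mm [0.0057 0.0028 0.0379] | off now frame [0.0056 0.0028 0.0379]
```

Call:
servo_tool:
  commands:
    - {"offset": [0.005,0.003,0.028],"angular": [0,0,0.002],"hand": 1}
    - {"offset": [0,0,0],"angular": [0,0,0],"hand": -1}
    - {"offset": [0,0,0],"angular": [0,0,0],"hand": -1}
    - {"offset": [0,0,0],"angular": [0,0,0],"hand": -1}
    - {"offset": [0,0,0],"angular": [0,0,0],"hand": -1}
    - {"offset": [0,0,0],"angular": [0,0,0],"hand": -1}
    - {"offset": [0,0,0],"angular": [0,0,0],"hand": -1}
    - {"offset": [0,0,0],"angular": [0,0,0],"hand": -1}
  squeeze: 60

```text
time: 9.85
position: [0.627, -0.2349, 0.147]
tool_rot: [-1.448, 2.302, -0.186]
ft_force: [-1.4, 0.2, 3.7]
gripper_width: 0.0129
gripper_force: 59.4
```

```bash
python3 -c "
from go import *
st();todo(dialpose(0,.0125),'dial grip');todo(dialpose(1.309,.0125),'green')"
```

```text
{'time': 9.85, 'qpos': [-0.183, 0.259, -0.302, -0.305, -0.632, -0.052], 'position': [0.627, -0.235, 0.147], 'ft_force': [-1.421, 0.178, 3.67], 'gripper_width': 0.013, 'gripper_force': 59.395}
dial grip ang/90deg [-0.0006  0.0002  0.0002] | off(final frame)/150mm [0.0013 0.004  0.0175] | off now frame [0.0013 0.004  0.0175]
green ang/90deg [-3.000e-04  6.000e-04  8.336e-01] | off(final frame)/150mm [ 0.0042 -0.0002  0.0175] | off now frame [0.0013 0.004  0.0175]
```

Call:
servo_tool:
  commands:
    - {"offset": [0,0,0],"angular": [0,0,0.09],"hand": -1}
    - {"offset": [0,0,0],"angular": [0,0,0.09],"hand": -1}
    - {"offset": [0,0,0],"angular": [0,0,0.09],"hand": -1}
    - {"offset": [0,0,0],"angular": [0,0,0.09],"hand": -1}
    - {"offset": [0,0,0],"angular": [0,0,0.09],"hand": -1}
    - {"offset": [0,0,0],"angular": [0,0,0.09],"hand": -1}
    - {"offset": [0,0,0],"angular": [0,0,0.09],"hand": -1}
    - {"offset": [0,0,0],"angular": [0,0,0.09],"hand": -1}

```text
time: 10.65
position: [0.6265, -0.234, 0.1468]
tool_rot: [0.018, 2.715, 0.155]
ft_force: [-5.0, 4.5, 7.0]
gripper_width: 0.0131
gripper_force: 60.0
```

Call:
servo_tool:
  commands:
    - {"offset": [0,0,0],"angular": [0,0,0.065],"hand": -1}
    - {"offset": [0,0,0],"angular": [0,0,0.055],"hand": -1}
    - {"offset": [0,0,0],"angular": [0,0,0],"hand": -1}
    - {"offset": [0,0,0],"angular": [0,0,0],"hand": -1}
    - {"offset": [0,0,0],"angular": [0,0,0],"hand": -1}
    - {"offset": [0,0,0],"angular": [0,0,0],"hand": -1}
    - {"offset": [0,0,0],"angular": [0,0,0],"hand": -1}
    - {"offset": [0,0,0],"angular": [0,0,0],"hand": -1}

```text
time: 11.45
position: [0.6265, -0.2338, 0.1469]
tool_rot: [0.267, 2.711, 0.208]
ft_force: [-5.1, 5.1, 7.8]
gripper_width: 0.0127
gripper_force: 60.0
```

```bash
python3 -c "
from go import *
st();print(r.state()['moment']);todo(dialpose(1.309,.0125),'green')"
```

```text
{'time': 11.45, 'qpos': [-0.183, 0.258, -0.302, -0.307, -0.633, -1.371], 'position': [0.627, -0.234, 0.147], 'ft_force': [-5.114, 5.092, 7.776], 'gripper_width': 0.013, 'gripper_force': 60.003}
[1.63411359 1.78708101 0.94952227]
green ang/90deg [ 0.0009 -0.0002 -0.0064] | off(final frame)/150mm [-0.0007 -0.0069  0.0177] | off now frame [-0.0008 -0.0069  0.0177]
```

Call:
servo_tool:
  commands:
    - {"offset": [0,0,0],"angular": [0,0,0],"hand": 1}
    - {"offset": [0,0,0],"angular": [0,0,0],"hand": 1}
    - {"offset": [0,0,0],"angular": [0,0,0],"hand": 1}
    - {"offset": [0,0,0],"angular": [0,0,0],"hand": 1}
    - {"offset": [0,0,0],"angular": [0,0,0],"hand": 1}
    - {"offset": [0,0,-0.15],"angular": [0,0,0],"hand": 1}
    - {"offset": [0,0,-0.25],"angular": [0,0,0],"hand": 1}
    - {"offset": [0,0,-0.25],"angular": [0,0,0],"hand": 1}

```text
time: 12.25
position: [0.5862, -0.245, 0.235]
tool_rot: [0.267, 2.712, 0.207]
ft_force: [1.5, -0.8, 0.4]
gripper_width: 0.0857
gripper_force: 0.0
```

```bash
python3 -c "
from go import *
st();R=nestpose(0,0)[1]
todo(nestpose(.09,.24),'near clamp')
cv2.imwrite('pics/4.png',np.hstack([cv2.resize(r.camera('side')[170:310,260:370],None,fx=3.6,fy=3.6),cv2.resize(r.camera('side')[220:360,320:430],None,fx=3.6,fy=3.6)]))"
```

```text
{'time': 12.25, 'qpos': [-0.215, 0.124, -0.264, -0.266, -0.807, -1.404], 'position': [0.586, -0.245, 0.235], 'ft_force': [1.466, -0.768, 0.393], 'gripper_width': 0.086, 'gripper_force': 0.0}
near clamp ang/90deg [ 0.3872 -0.1724  1.9172] | off(final frame)/150mm [ 0.2837 -3.2258  0.0931] | off now frame [0.0663 3.1598 0.7112]
```

View pics/4.png

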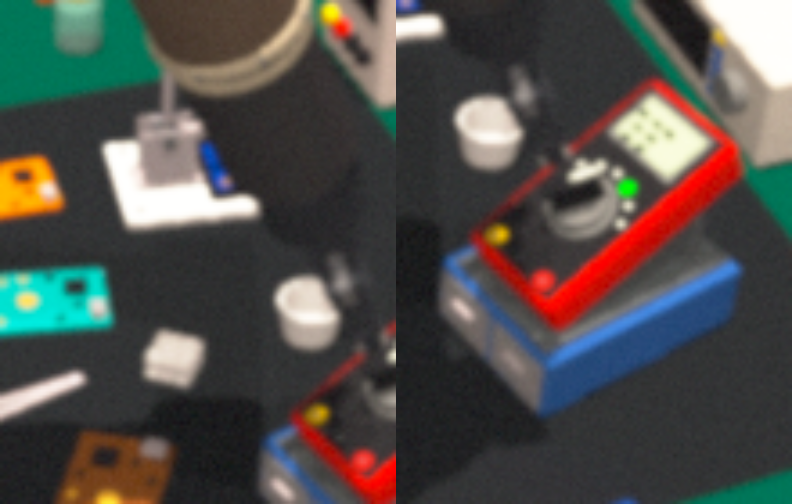

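The pointer has turned; its white end is near crop (587,168). I'll compare that with predictions.

```bash
python3 - <<'E'
from go import *
for k in range(5):
  out=[]
  for e in(.022,.01,-.022):
    a=np.radians(50-25*k); P=Rz(m[2])@(Rf@[e*np.cos(a),e*np.sin(a),.04]+[0,0,.133])+[m[0],m[1],0]
    out+=((proj("side",P)[0]-[320,220])*3.6+[396,0]).round().tolist()
  print(k,out)
E
```

```text
0 [569.0, 156.0, 569.0, 169.0, 569.0, 205.0]
1 [581.0, 157.0, 574.0, 170.0, 557.0, 204.0]
2 [590.0, 162.0, 579.0, 172.0, 547.0, 199.0]
3 [596.0, 170.0, 581.0, 176.0, 542.0, 190.0]
4 [597.0, 181.0, 582.0, 180.0, 541.0, 180.0]
```

```bash
cat >> go.py <<'E'
def pushpose(x,z):   # TCP at nest x,z, tool x = -nest x
    R=Rz(n[2])@np.diag([-1,1,-1.]); return Rz(n[2])@[x,0,z]+[n[0],n[1],0],R
E
python3 -c "
from go import *
todo(pushpose(.06,.25))"
```

```text
ang/90deg [ 0.1115  0.2595 -0.0361] | off(final frame)/150mm [-0.0706  3.2333 -0.0599] | off now frame [0.2029 3.1917 0.4847]
```

Call:
servo_tool:
  commands:
    - {"offset": [0,0,0],"angular": [0.037,0.086,-0.012],"hand": -1}
    - {"offset": [0,0,0],"angular": [0.037,0.086,-0.012],"hand": -1}
    - {"offset": [0,0,0],"angular": [0.037,0.086,-0.012],"hand": -1}
    - {"offset": [-0.03,0.3,-0.06],"angular": [0,0,0],"hand": -1}
    - {"offset": [-0.04,0.31,0],"angular": [0,0,0],"hand": -1}
    - {"offset": [0,0.31,0],"angular": [0,0,0],"hand": -1}
    - {"offset": [0,0.31,0],"angular": [0,0,0],"hand": -1}
    - {"offset": [0,0.31,0],"angular": [0,0,0],"hand": -1}

```text
time: 13.15
position: [0.6293, -0.0157, 0.244]
tool_rot: [-0.216, -3.128, -0.005]
ft_force: [0.9, 0.4, -1.2]
gripper_width: 0.0003
gripper_force: 0.0
```

Call:
servo_tool:
  commands:
    - {"offset": [0,0.31,0],"angular": [0,0,0],"hand": -1}
    - {"offset": [0,0.31,0],"angular": [0,0,0],"hand": -1}
    - {"offset": [0,0.31,0],"angular": [0,0,0],"hand": -1}
    - {"offset": [0,0.31,0],"angular": [0,0,0],"hand": -1}
    - {"offset": [0,0.31,0],"angular": [0,0,0],"hand": -1}
    - {"offset": [0,0.05,0],"angular": [0,0,0],"hand": -1}
    - {"offset": [0,0,0],"angular": [0,0,0],"hand": -1}
    - {"offset": [0,0,0],"angular": [0,0,0],"hand": -1}

```text
time: 13.95
position: [0.662, 0.2195, 0.2447]
tool_rot: [-0.216, -3.128, -0.004]
ft_force: [0.1, -0.3, -0.4]
gripper_width: 0.0
gripper_force: 0.0
```

```bash
python3 -c "
from go import *
st();todo(pushpose(.045,.153))
p=[(.1*np.cos(t)/.15,-.1*np.sin(t)/.15) for t in np.arange(1.6,.3,-.1)]
print(np.round(np.diff(p,axis=0),3).tolist())"
```

```text
{'time': 13.95, 'qpos': [0.595, 0.391, 0.094, -0.006, -1.277, -2.302], 'position': [0.662, 0.22, 0.245], 'ft_force': [0.139, -0.297, -0.357], 'gripper_width': 0.0, 'gripper_force': 0.0}
 ang/90deg [ 0.0015 -0.0042 -0.    ] | off(final frame)/150mm [0.0916 0.0885 0.6112] | off now frame [0.0877 0.087  0.612 ]
[[0.067, 0.001], [0.066, 0.008], [0.065, 0.015], [0.063, 0.021], [0.061, 0.027], [0.058, 0.033], [0.054, 0.039], [0.05, 0.044], [0.045, 0.049], [0.04, 0.053], [0.035, 0.057], [0.029, 0.06]]
```

Call:
servo_tool:
  commands:
    - {"offset": [0.088,0.088,0],"angular": [0,-0.004,0],"hand": -1}
    - {"offset": [0,0,0],"angular": [0,0,0],"hand": -1}
    - {"offset": [0,0,0.2],"angular": [0,0,0],"hand": -1}
    - {"offset": [0,0,0.25],"angular": [0,0,0],"hand": -1}
    - {"offset": [0,0,0.16],"angular": [0,0,0],"hand": -1}
    - {"offset": [0,0,0],"angular": [0,0,0],"hand": -1}
    - {"offset": [0.06,0,0],"angular": [0,0,0],"hand": -1}
    - {"offset": [0,0,0],"angular": [0,0,0],"hand": -1}

```text
time: 14.75
position: [0.6423, 0.2364, 0.1561]
tool_rot: [0.217, 3.131, 0.007]
ft_force: [0.4, 0.2, 0.2]
gripper_width: 0.0003
gripper_force: 0.0
```

```bash
python3 -c "
from go import *
st();todo(pushpose(.024,.153))"
```

```text
{'time': 14.75, 'qpos': [0.636, 0.422, -0.068, -0.002, -1.076, -2.344], 'position': [0.642, 0.236, 0.156], 'ft_force': [0.441, 0.168, 0.235], 'gripper_width': 0.0, 'gripper_force': 0.0}
 ang/90deg [ 0.0029  0.0016 -0.0002] | off(final frame)/150mm [ 0.086  -0.0046  0.0207] | off now frame [ 0.0861 -0.0048  0.0204]
```

Call:
servo_tool:
  commands:
    - {"offset": [0.06,-0.004,0.015],"angular": [0,0,0],"hand": -1}
    - {"offset": [0.06,0,0],"angular": [0,0,0],"hand": -1}
    - {"offset": [0.066,0,0.008],"angular": [0,0,0],"hand": -1}
    - {"offset": [0.065,0,0.015],"angular": [0,0,0],"hand": -1}
    - {"offset": [0.063,0,0.021],"angular": [0,0,0],"hand": -1}
    - {"offset": [0.061,0,0.027],"angular": [0,0,0],"hand": -1}
    - {"offset": [0.058,0,0.033],"angular": [0,0,0],"hand": -1}
    - {"offset": [0.054,0,0.039],"angular": [0,0,0],"hand": -1}

```text
time: 15.55
position: [0.5683, 0.246, 0.1294]
tool_rot: [-0.216, -3.134, -0.004]
ft_force: [1.2, -0.3, 2.1]
gripper_width: 0.0001
gripper_force: 1.0
```

Call:
servo_tool:
  commands:
    - {"offset": [0.05,0,0.044],"angular": [0,0,0],"hand": -1}
    - {"offset": [0.045,0,0.049],"angular": [0,0,0],"hand": -1}
    - {"offset": [0.04,0,0.053],"angular": [0,0,0],"hand": -1}
    - {"offset": [0,0,0],"angular": [0,0,0],"hand": -1}
    - {"offset": [0,0,0],"angular": [0,0,0],"hand": -1}
    - {"offset": [0,0,0],"angular": [0,0,0],"hand": -1}
    - {"offset": [0,0,0],"angular": [0,0,0],"hand": -1}
    - {"offset": [0,0,0],"angular": [0,0,0],"hand": -1}

```text
time: 16.35
position: [0.55, 0.2488, 0.1084]
tool_rot: [0.217, 3.133, 0.005]
ft_force: [0.6, 0.3, 0.7]
gripper_width: -0.0001
gripper_force: 0.0
```

```bash
python3 -c "
from go import *
st();todo(pushpose(-.11,.25))
cv2.imwrite('pics/5.png',cv2.resize(r.camera('side')[120:270,230:400],None,fx=3.5,fy=3.5))"
```

```text
{'time': 16.35, 'qpos': [0.747, 0.346, -0.309, -0.002, -0.912, -2.455], 'position': [0.55, 0.249, 0.108], 'ft_force': [0.6, 0.333, 0.691], 'gripper_width': -0.0, 'gripper_force': 0.0}
 ang/90deg [ 0.0021  0.0004 -0.0003] | off(final frame)/150mm [ 0.358  -0.002  -0.9442] | off now frame [ 3.574e-01  9.000e-04 -9.445e-01]
```

View pics/5.png

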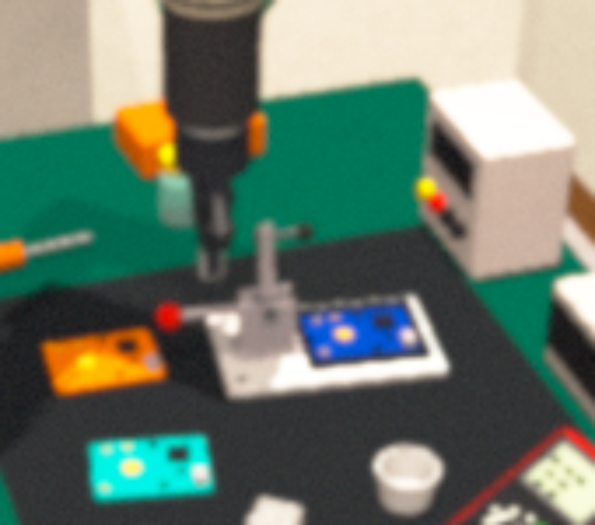

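The clamp is fully open: ball at (168,316) with a level handle, arm upright, and the board in its nest. I'll retreat up and back, then check the dial and ball.

Call:
servo_tool:
  commands:
    - {"offset": [0,0,-0.2],"angular": [0,0,0],"hand": -1}
    - {"offset": [0.05,0,-0.25],"angular": [0,0,0],"hand": -1}
    - {"offset": [0.1,0,-0.25],"angular": [0,0,0],"hand": -1}
    - {"offset": [0.15,0.1,-0.25],"angular": [0,0,0],"hand": -1}
    - {"offset": [0.1,0.28,0],"angular": [0,0,0],"hand": -1}
    - {"offset": [0.1,0.28,0],"angular": [0,0,0],"hand": -1}
    - {"offset": [0,0.1,0],"angular": [0,0,0],"hand": -1}
    - {"offset": [0,0,0],"angular": [0,0,0],"hand": -1}

```text
time: 17.2
position: [0.4906, 0.3736, 0.2505]
tool_rot: [0.213, 3.134, 0.004]
ft_force: [0.1, -0.3, 0.6]
gripper_width: 0.0001
gripper_force: 0.0
```

```bash
python3 - <<'E'
from go import *
st()
a=r.camera('top');s=r.camera('side')
b=r.search_frame("clamp_ball","side")[:1];print(b)
for t in(0,.12): 
  p,R=ballpose(t);print(t,proj('side',p-.019*R[:,2])[0])
H=cv2.cvtColor(s,cv2.COLOR_BGR2HSV)[200:220,265:292];M=((H[...,0]<6)|(H[...,0]>174))&(H[...,1]>150)
ys,xs=np.nonzero(M);print("ball px",xs.mean()+265,ys.mean()+200)
cr=lambda im,x,y:cv2.resize(im[y:y+115,x:x+80],None,fx=5,fy=5,interpolation=cv2.INTER_CUBIC)
cv2.imwrite('pics/6.png',np.hstack([cr(a,195,155),cr(a,375,150)]))
E
```

```text
{'time': 17.2, 'qpos': [0.966, 0.251, -0.096, -0.001, -1.222, -2.673], 'position': [0.491, 0.374, 0.25], 'ft_force': [0.071, -0.282, 0.636], 'gripper_width': 0.0, 'gripper_force': 0.0}
[{'bbox': [276.0, 186.0, 302.7, 215.1], 'score': 0.53}]
0 [278.16034233 210.22749807]
0.12 [278.31302633 207.39919009]
ball px 277.39130434782606 209.59420289855072
```

View pics/6.png

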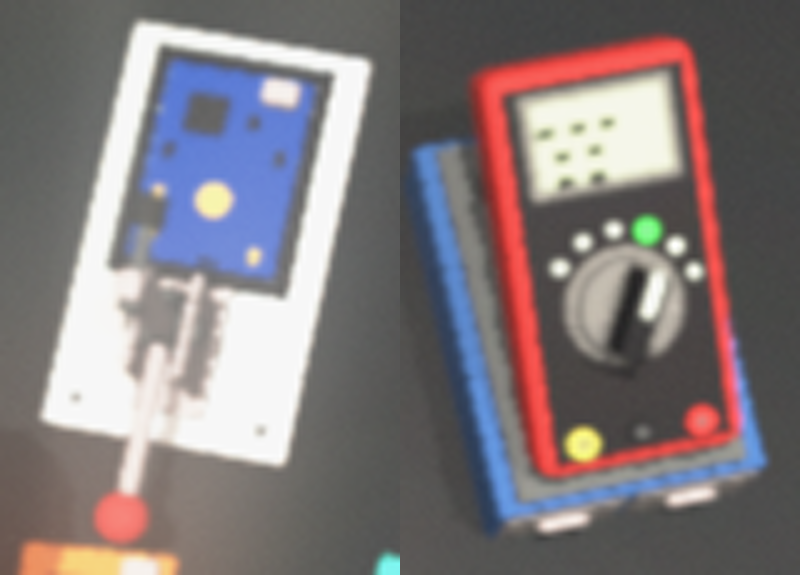

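```bash
python3 - <<'E'
from go import *
for k in(0,2,3,4):
  o=[]
  for e in(.022,0):
    a=np.radians(50-25*k); P=Rz(m[2])@(Rf@[e*np.cos(a),e*np.sin(a),.04]+[0,0,.133])+[m[0],m[1],0]
    o.append((proj("top",P)[0]-[375,150])*5+[400,0])
  d=o[0]-o[1];print(k,np.round(o).tolist(),np.degrees(np.arctan2(d[0],-d[1])))
E
```

```text
0 [[607.0, 296.0], [646.0, 318.0]] -60.36094882185513
2 [[640.0, 273.0], [646.0, 318.0]] -8.326753089473465
3 [[659.0, 273.0], [646.0, 318.0]] 16.182364438765813
4 [[677.0, 282.0], [646.0, 318.0]] 39.93216904967449
```

The observed pointer, (645,315) to (660,270), matches the green position. The ball matches fully open, and the board hasn't shifted.

```bash
python3 -c "
from cell import r
print(r.hand_in())"
```

```text
the job is handed in; nothing more can be done
None
```

The job is handed in (no verdict was returned): the clamp was closed on the board, the dial turned to green, and the clamp swung back fully open; the last pictures show the dial at green and the board in its nest.

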